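Unlock the flush-set stand and hold up the shackle

TASK

Put the aluminium offcut lying on the lock's deck into the white dish so that it cannot get into the lock. Then turn the lock's dial, feeling for its notch clicks, until the slot in the dial's disc stands right over the lug of the steel shackle, and pull the shackle straight up out of the lock. Finish still holding the shackle in the gripper, upright and still, with its feet at least 10 cm above the bench, the dial left at that notch, and the pliers, rule, brass anvil and dish left where they are.

Things in the scene. Friction and masses are not known exactly. Their poses are not given: they have to be found in the camera images.
- lock: Fixed grey lock bolted to the bench, one piece with the stand. Origin on the bench under the dial's axis, z up; its +y points from the dial to the shackle and the stand. Flat deck, top 30 mm high, x -50 to 50, y -150 to 120 mm. Two holes 12.5 mm wide, 24 mm deep at x 0, y 56 and 96 mm take the shackle's legs. The dial's disc: 84 mm diameter, 40 to 46 mm high, centred on the axis.
- dial (a joint): Dial angle, rad. 0: the disc's only slot is over the shackle's lug (lock's +y) and the shackle can rise; positive: slot turned counter-clockwise from above. Spring notches click every 0.449 rad (0, 0.449, 0.898, 1.346), 0.1 to 0.3 N m each. Starts resting in one, 1 to 3 clicks positive. No stop at 0 (stops at -0.85, 2.0). The lug passes within about 0.08 rad of 0.
- slot (a point): Point on top of the dial's disc in the middle of its slot, 35 mm from the dial's axis, 46 mm high; the slot is 16 mm wide, open to the rim and reaches in to 27 mm from the axis.
- knob_grip (a point): Grip point of the dial's black bar knob: on the dial's axis, 64 mm above the bench; this point does not turn. The bar is 14 mm wide, 46 mm long, from 48 to 78 mm high; its length lies along the line from the axis to the slot.
- stand (a point): Top centre of the slotted walnut stand, at lock x 0, y 190 mm, 45 mm high; stand x -80 to 80, y 162 to 218 mm of the lock. It carries four fixed chrome flush sets in a row along x, tops 92 mm high. A flat hasp strap 34 mm wide, 3 mm thick, runs on the deck from the stand round the shackle's outer leg.
- shackle: Loose steel U of 10 mm round bar, legs down, 50 mm wide, 79 mm tall, about 130 g. Origin midway between the feet at foot height, z up; legs at y -20 and 20 mm. Stands in the lock's holes with its origin at x 0, y 76, z 6 mm of the lock, same axes, and leaves them after rising 24 mm.
- crown (a point): Middle of the shackle's crown: centre of the bar's straight level part, 22 mm long along the shackle's y, 74 mm above its feet.
- lug (a point): End of the shackle's lug, a steel finger 9 mm wide and 6 mm high that reaches from the inner leg towards the dial, to 44 mm from the shackle's middle, under the disc's rim. It holds the shackle down with about 1 mm play unless the slot is over it.
- offcut: Loose sawn aluminium bar offcut, 18 x 34 x 18 mm (its y is the long axis), about 30 g, lying on the lock's deck at the end away from the stand. Origin at the centre of its underside, z up.
- dish: White ceramic sorting dish, loose, 120 mm diameter at the rim, 35 mm high, inner floor 5 mm high, origin at the centre of its underside on the bench, z up. About 0.5 kg.
- anvil: Heavy round brass rivet anvil, 72 mm diameter, 44 mm high, origin at the centre of its underside. Stays where it is.
- pliers: Red-handled cleco pliers lying flat, about 185 mm long and 70 mm wide, 14 mm high, handles to its -x, origin at the pivot. Stay where they are.
- rule: Zinc-plated steel rule lying flat, 200 x 25 x 3 mm, long axis x, origin at its middle. Stays where it is.
There are look-alikes about, which are no part of the job. There is more than one size of the shackle; the one meant has the size given above.

How it is judged:
By the outcome, as a careful person would: the job done as asked, in the order asked, and still so for the second after the job is handed in, while the arm keeps its last pose, push and grip.
It also fails if it takes over 54 s, if anything falls off the work surface, if the arm or the gripper's body presses on something with over 40 N, if the wrist force passes 120 N, or if a joint passes its speed limit or range.

ROBOT

A 6-joint arm with a two-finger parallel gripper is mounted at the origin on the work surface. World frame = base frame: x ahead of the robot, y to its left, z up, the work surface at z = 0. Lengths are in m, angles in rad, forces in N, time in s.
With the tool pointing down it reaches from about 0.3 to 0.775 m from the base axis. Payload 14.6 kg.
Tool frame: the origin (TCP) lies at the very end of the fingers, on their centre line; the grasp point (between the pads) lies 19 mm behind it; z points along the fingers, y is the line along which they close (so a half turn about z gives the same grasp; the last joint's range is limited). The gripper opens to 94 mm and grips with 3 to 60 N. Pads are 16 mm wide; open, the fingers measure 119 mm over their backs; the gripper's body (75 mm by 177 mm) begins 78 mm behind the grasp point.
Start: joints at [-1.294, 0.3, 1.521, -0, 1.321, -0.067], TCP at [0.185, -0.518, 0.167] pointing down, gripper open.
Joint ranges: [-3.03, 3.03], [-0.79, 2.21], [0.23, 2.52], [-1.04, 4.18], [0, 3.07], [-2.55, 2.55]. Speed limits (rad/s): [2.22, 2.22, 2.57, 3.14, 3.14, 3.14].

INTERFACE

Orientations are given as [roll, pitch, yaw] about the fixed x, y, z axes, in that order (R = Rz(yaw) Ry(pitch) Rx(roll)).
In Python, from station import ctrl, camera, camera_info, finder gives the robot as it stands.
- The arm moves only by the tool carry_out, never from a script. Its argument "motion" is a list of rows, each a list of 2 entries, a list of its own where there are three numbers: the shift along the tool's x, y, z as a fraction of full scale, then the turn about the tool's z as a fraction of full scale. A call has 1 to 12 rows; each row is the pose to reach, as a shift and turn from the pose commanded when the call began, along the tool's axes at that moment, turning the shorter way round; what a row does not reach only later rows make up. Full scale, the value 1, is 200 mm for a shift and 360 degrees for a turn. A row lasts 1/10 s, in which the tool goes at most 50 mm and 8.59 degrees, less where a joint would pass 70% of its speed; a pose out of reach is approached as far as the arm can. A call with a number of a shift or a turn outside -1 to 1 is refused whole. A call with a gripper value outside its range is refused whole. "hand" is the closure, from -1 (fully open) to 1 (shut), set as the call begins (left out, the last holds). The fingers move at their own pace and stop on an object; "force" is the grip in N (left out, the last holds). Time passes only in rows, so rows that repeat a pose let the fingers close. It gives the time, the measured TCP pose, the force, the opening and the grip force at its end, in the units of the state.
- ctrl.get_obs(): the state, without advancing time (a new reading comes with each control period).
- camera(name): name is "scene" or "top" or "wrist"; returns (picture, depth): 480x640x3 uint8, blue, green, red; 480x640 float32, m along the optical axis (not along the pixel's ray), 0 where there is no reading.
- camera_info(name): a dict with "camera_matrix" (3x3 intrinsics, pixels), "origin" and "attitude" of the camera in the world. Camera axes: x right, y down, z forward; pixel columns grow to the right and rows downward; lengths in m; the calibration is good to about 2 mm. A picture is of the moment at which its call begins: read the wrist's pose just before it. camera_info takes no time and is no camera call; for the wrist camera it gives the pose at the moment of the call.
- ctrl.hand_in(): hands the job in; it is judged then, once.
Trained networks look in the newest picture that a camera, given by its name, has taken for a name from the list of things; names that differ only in an ending like _2 or _b are one class to them, and where a whole thing is asked for, a point or a joint stands for the part that bears it (a point fixed in the world has none). Each returns a list of dicts, best first, with "conf" (0 to 1); they miss things now and then, are a little off and sometimes report something else, mostly with a low value. They report only what shows in the picture. A call takes as long as a camera call. They do not tell look-alikes from the thing itself.
- finder.boxes_of(camera, query): "location" ([column, row] in pixels, amid what is visible of it).
- finder.cut_out(camera, query): "mask" (480x640 bool, what is visible of it) and "location" ([column, row] in pixels, amid what is visible of it).
- finder.pinpoint(camera, query): "location" ([column, row] in pixels: a listed point, or the origin of a listed thing).
The state is a dict: "time_s": time; "qpos": joint angles; "joint_vel": joint speeds; "tau": joint torques, N m; "ee_pos": TCP position; "eef_rot": TCP orientation; "force": force on the tool from outside, world axes, zero at the start; "moment": the same for the moment, N m; "grip_width": finger opening in m; "grip_force": force on a finger pad.
Only numpy, scipy, OpenCV 4.12 (cv2) and the standard library are available. Lean on these libraries where they do the work, as an engineer would, in place of code of your own. Each camera call takes 0.05 s, during which the arm holds its last target. There are 200 camera calls.

## Working session

There is one attempt and no reset: what is moved stays moved. The work goes in short steps, Python scripts to look and compute and a tool call to move; the robot and the scene stay as the last step left them, time stands still between calls to the robot, and variables do not carry over. Pictures are saved under pics/ and viewed, at most 10 in all, crops included, and the job is handed in when it is done.

Besides the shell and the picture viewer there is one more tool, called after "Emit:" as name([rows], argument=value, ...), one row to a line, values as JSON. carry_out: Moves the arm, as the interface text tells. Its arguments: {"type":"object","properties":{"motion":{"type":"array","items":{"type":"array"}},"hand":{"type":"number"},"force":{"type":"number"}},"required":["motion"]}

```bash
mkdir -p pics; cat > h.py <<'E'
import numpy as np, cv2
from scipy.spatial.transform import Rotation as R
from station import ctrl, camera, camera_info, finder
def att(ci):
    a=np.array(ci["attitude"],float)
    return a if a.shape==(3,3) else (R.from_euler('xyz',a).as_matrix() if a.size==3 else R.from_quat(a).as_matrix())
def ray(ci,px):
    K=np.array(ci["camera_matrix"]); d=np.linalg.inv(K)@np.array([px[0],px[1],1.]); return att(ci)@d
def at_depth(ci,px,z): return np.array(ci["origin"])+ray(ci,px)*z
def at_z(ci,px,z):
    r=ray(ci,px);o=np.array(ci["origin"]); return o+r*(z-o[2])/r[2]
def proj(ci,p):
    c=att(ci).T@(np.array(p)-np.array(ci["origin"])); q=np.array(ci["camera_matrix"])@c; return q[:2]/q[2]
E
python3 - <<'E'
from h import *
for n in ("top","scene"):
    im,d=camera(n); ci=camera_info(n); cv2.imwrite(f"pics/{n}0.png",im); np.save(f"{n}_d.npy",d)
    print(n,ci)
    for q in ["lock","slot","knob_grip","stand","shackle","crown","lug","offcut","dish","anvil","pliers","rule"]:
        for r in finder.pinpoint(n,q)[:5]:
            u,v=r["location"]; z=d[int(v),int(u)] if 0<=v<480 and 0<=u<640 else 0
            print(q,round(r["conf"],2),np.round([u,v]),at_depth(ci,(u,v),z).round(3) if z else None)
print(ctrl.get_obs())
E
```

```text
top {'camera_matrix': array([[442.27497895,   0.        , 320.3010909 ],
       [  0.        , 442.27497895, 243.15337358],
       [  0.        ,   0.        ,   1.        ]]), 'origin': array([0.42715055, 0.02952589, 1.20917875]), 'attitude': array([-2.9715898 , -0.00479989, -1.55530573])}
lock 0.67 [330. 280.] [0.528 0.001 0.048]
slot 0.88 [328. 288.] [0.508 0.004 0.029]
knob_grip 0.58 [332. 278.] [ 0.533 -0.003  0.076]
knob_grip 0.56 [327. 289.] [0.507 0.006 0.031]
knob_grip 0.35 [301. 274.] [0.546 0.077 0.027]
stand 0.75 [263. 263.] [0.571 0.178 0.047]
shackle 0.51 [305. 272.] [0.545 0.065 0.085]
shackle 0.38 [307. 232.] [ 0.667  0.065 -0.001]
crown 0.64 [302. 273.] [0.548 0.074 0.028]
crown 0.5 [305. 226.] [0.68  0.07  0.004]
lug 0.58 [374. 286.] [ 0.515 -0.117  0.046]
lug 0.39 [319. 277.] [0.537 0.03  0.042]
lug 0.37 [313. 237.] [0.648 0.048 0.024]
offcut 0.51 [374. 281.] [ 0.528 -0.115  0.05 ]
dish 0.59 [444. 289.] [ 0.514 -0.31   0.008]
anvil 0.79 [412. 201.] [ 0.747 -0.221  0.046]
anvil 0.74 [304. 193.] [0.775 0.076 0.008]
anvil 0.63 [299. 273.] [0.547 0.081 0.043]
pliers 0.
[... 996 characters left out ...]
 164.] [ 0.527  0.408 -0.   ]
{'time_s': 1.3, 'qpos': array([-1.29360155e+00,  2.99893699e-01,  1.52100997e+00,  1.09716061e-05,
        1.32069002e+00, -6.65937423e-02]), 'joint_vel': array([-0.0009247 , -0.00014635, -0.00034081,  0.00167851, -0.00070387,
        0.00021975]), 'tau': array([ 4.82830160e-05, -5.31658459e+01, -3.52914691e+01,  7.08952127e-02,
        2.13201268e-02, -9.98893853e-06]), 'ee_pos': array([ 0.18538155, -0.51780457,  0.16674482]), 'eef_rot': array([-3.14159233e+00, -1.06756357e-05,  3.43785802e-01]), 'force': array([ 0.03402995,  0.23165729, -0.45991063]), 'moment': array([-0.03098615,  0.01708941, -0.00186947]), 'grip_force': 0.0, 'grip_width': 0.0940208673972169}
```

View pics/top0.png

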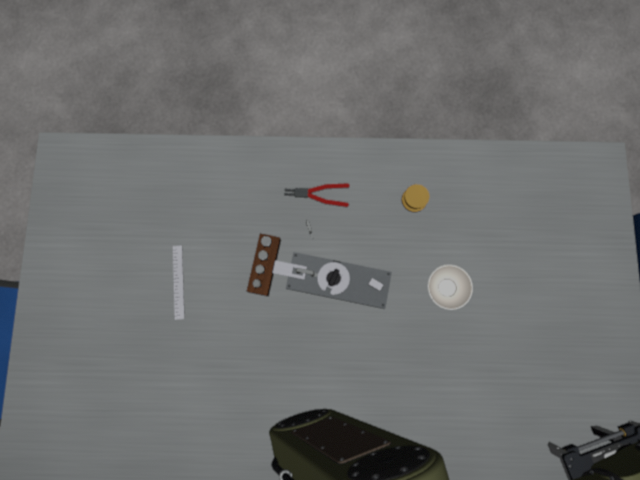

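View pics/scene0.png

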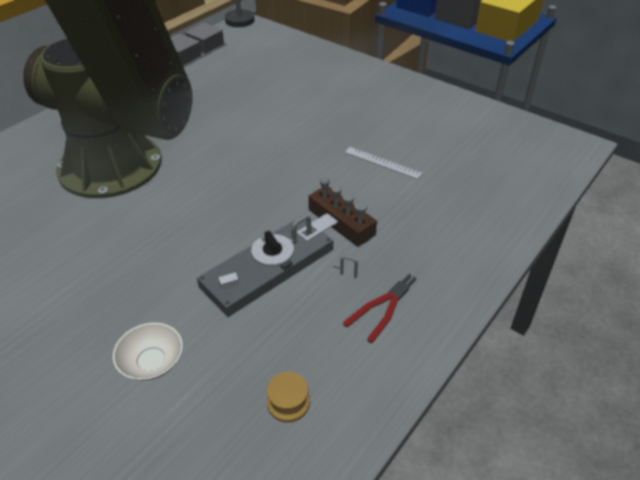

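The top view shows the offcut at (376,284), the dial at (334,279) with its slot near (328,290), and the dish at (450,287). There are two shackles: one in the lock at (302,272) and a loose one on the bench at (308,228). The one in the lock fits the description, because its legs are in the holes and its lug is under the disc.

```bash
python3 - <<'E'
from h import *
for n in ("top","scene"):
    d=np.load(f"{n}_d.npy"); ci=camera_info(n); v,u=np.mgrid[:480,:640]
    K=np.array(ci["camera_matrix"]); D=np.stack([(u-K[0,2])/K[0,0],(v-K[1,2])/K[1,1],np.ones_like(u)],-1)*d[...,None]
    P=D@att(ci).T+np.array(ci["origin"]); P[d==0]=9
    near=(abs(P[...,0]-.53)<.12)&(abs(P[...,1])<.25)
    b=P[...,2][(abs(P[...,0]-.4)<.05)&(abs(P[...,1]-.2)<.2)]; print(n,"bench z",np.median(b))
    m=near&(P[...,2]>.02)&(P[...,2]<.1); m=cv2.morphologyEx(m.astype(np.uint8),cv2.MORPH_OPEN,np.ones((3,3)))
    nl,lab,st,_=cv2.connectedComponentsWithStats(m); k=1+np.argmax(st[1:,4]); M=lab==k
    deck=M&(P[...,2]<.036)&(P[...,1]<.06)
    r=cv2.minAreaRect(P[deck][:,:2].astype(np.float32)); print("deck",r,np.median(P[deck][:,2]))
    disc=M&(abs(P[...,2]-.046)<.006)&(np.hypot(P[...,0]-.535,P[...,1])<.06)
    print("disc",cv2.minEnclosingCircle(P[disc][:,:2].astype(np.float32)),P[disc].mean(0))
    st_=near&(P[...,1]>.13)&(P[...,2]>.035)&(P[...,2]<.055); print("stand",cv2.minAreaRect(P[st_][:,:2].astype(np.float32)))
    off=near&(P[...,1]<-.07)&(P[...,2]>.040); print("off",cv2.minAreaRect(P[off][:,:2].astype(np.float32)),P[off].mean(0))
    dm=(np.hypot(P[...,0]-.515,P[...,1]+.31)<.1)&(P[...,2]>.028)&(P[...,2]<.05); print("dish",cv2.minEnclosingCircle(P[dm][:,:2].astype(np.float32)))
im=cv2.imread("pics/top0.png")[220:320,230:400]; cv2.imwrite("pics/c1.png",cv2.resize(im,None,fx=4.5,fy=4.5,interpolation=cv2.INTER_CUBIC))
print(camera_info("wrist"))
E
```

```text
top bench z -0.0005849508703874573
deck ((0.5275516510009766, -0.04374080151319504), (0.22869424521923065, 0.10053548961877823), 79.41316223144531) 0.029419421323130468
disc ((0.534463107585907, -2.113948721671477e-05), 0.050688181072473526) [ 0.53515648 -0.00945507  0.04601172]
stand ((0.5671548843383789, 0.16927331686019897), (0.07459298521280289, 0.15975321829319), 79.83333587646484)
off ((0.5199507474899292, -0.12014789879322052), (0.033895399421453476, 0.018653107807040215), 61.92887496948242) [ 0.51939477 -0.11962379  0.04771815]
dish ((0.5167242884635925, -0.31903553009033203), 0.05979866907000542)
scene bench z -0.0019358430074587485
deck ((0.5303686261177063, -0.04429352283477783), (0.22863911092281342, 0.10593022406101227), 79.94791412353516) 0.02835692208705587
disc ((0.5406002402305603, 0.0007816435536369681), 0.05224341154098511) [ 0.54341776 -0.0118018   0.04501741]
stand ((0.5721172094345093, 0.17847825586795807), (0.06038222834467888, 0.16302892565727234), 79.50958251953125)
off ((0.5230717062950134, -0.11919820308685303), (0.033781345933675766, 0.022114792838692665), 61.45374298095703) [ 0.52455669 -0.11998279  0.0456619 ]
dish ((0.5193865895271301, -0.31879720091819763), 0.06133067607879639)
{'camera_matrix': array([[349.57987834,   0.        , 323.98314303],
       [  0.        , 349.57987834, 233.2244488 ],
       [  0.        ,   0.        ,   1.        ]]), 'origin': array([ 0.25614498, -0.49202125,  0.38570943]), 'attitude': array([ 2.87963318e+00, -2.01277255e-04, -1.22802112e+00])}
```

View pics/c1.png

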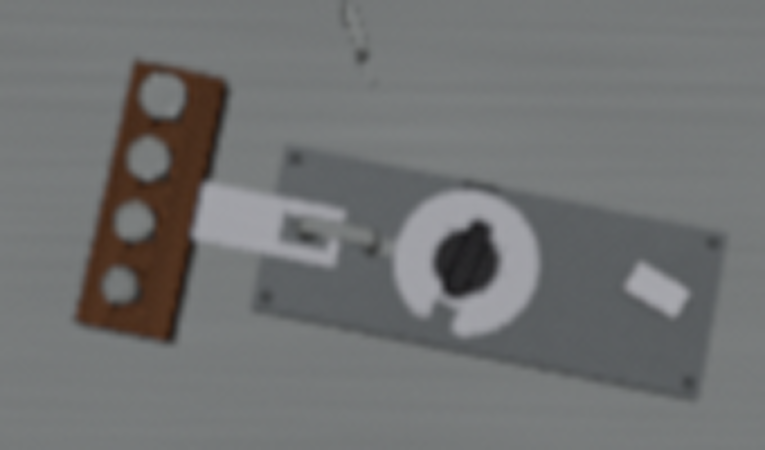

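The crop confirms that the lock's shackle is at crop (340,235) with its lug under the disc. The slot is at crop (441,318), which is about 75° counter-clockwise from lock +y, so 3 clicks. I take the dial axis as (0.535,-0.009) with lock yaw -10.4°, the offcut at (0.521,-0.1195), and the dish at (0.518,-0.319).

```bash
cat >> h.py <<'E'
def go(x,y,z,yawdeg,frm=None):
    o=ctrl.get_obs(); p=np.array(o["ee_pos"]); M=R.from_euler('xyz',o["eef_rot"]).as_matrix(); ps=np.degrees(o["eef_rot"][2])
    if frm: p=np.array(frm[:3]); ps=frm[3]; M=R.from_euler('xyz',[np.pi,0,np.radians(ps)]).as_matrix()
    d=M.T@(np.array([x,y,z])-p)/.2; t=-((yawdeg-ps+180)%360-180)/360
    print("go",d.round(3),round(t,4),"rows",np.ceil(np.linalg.norm(d)*4),np.ceil(abs(t)*360/8.59))
E
python3 -c "
from h import *
s=(.1854,-.5178,.1667,19.7)
go(.521,-.1195,.14,61.7,s); go(.353,-.319,.14,40,s); go(.521,-.1195,.14,61.7,(.353,-.319,.14,40))"
```

```text
go [ 2.251 -1.309  0.133] -0.1167 rows 11.0 5.0
go [ 1.124 -0.653  0.133] -0.0564 rows 6.0 3.0
go [ 1.285 -0.224 -0.   ] -0.0603 rows 6.0 3.0
```

Emit:
carry_out([
  [[1,-0.58,0.1],-0.06],
  [[1,-0.58,0.1],-0.06],
  [[1,-0.58,0.1],-0.06],
  [[1,-0.58,0.1],-0.06],
  [[1,-0.58,0.1],-0.06],
  [[1,-0.58,0.1],-0.06],
], hand=0.1, force=20)

```text
time_s: 1.9
ee_pos: [0.3364, -0.3387, 0.1467]
eef_rot: [-3.141, -0.0, 0.725]
force: [0.0, -0.3, -1.1]
grip_width: 0.0494
grip_force: 0.0
```

```bash
python3 -c "
from h import *
go(.521,-.1195,.14,61.7);o=ctrl.get_obs();print(o['ee_pos'],o['eef_rot'],o['grip_width'])"
```

```text
go [ 1.418 -0.209  0.034] -0.0561 rows 6.0 3.0
[ 0.33636323 -0.33866958  0.14666732] [-3.14139948e+00 -3.82646380e-04  7.24521931e-01] 0.049354236273023384
```

Emit:
carry_out([
  [[1,-0.15,0.03],-0.04],
  [[1,-0.15,0.03],-0.056],
  [[1,-0.15,0.03],-0.056],
  [[1,-0.15,0.03],-0.056],
  [[1,-0.15,0.03],-0.056],
  [[1,-0.15,0.03],-0.056],
])

```text
time_s: 2.5
ee_pos: [0.4652, -0.1865, 0.1406]
eef_rot: [-3.141, 0.0, 1.074]
force: [0.1, -0.3, 0.2]
grip_width: 0.042
grip_force: 0.0
```

```bash
python3 - <<'E'
from h import *
go(.521,-.1195,.14,61.7);o=ctrl.get_obs();print(o['ee_pos'],o['eef_rot'],o['grip_width'])
ci=camera_info("wrist"); im,d=camera("wrist"); cv2.imwrite("pics/w1.png",im)
for p in ([.521,-.1195,.048],[.535,-.009,.046],[.549,.066,.085],[.518,-.319,.035]): print(p,proj(ci,p).round())
for q in ("offcut","slot","knob_grip","crown","dish"):
    for r in finder.pinpoint("wrist",q)[:3]:
        u,v=r["location"];z=d[int(v),int(u)]; print(q,round(r["conf"],2),np.round([u,v]),at_depth(ci,(u,v),z).round(4) if z else None)
for r in finder.cut_out("wrist","offcut")[:1]:
    m=r["mask"]&(d>0); P=np.array([at_depth(ci,(u,v),d[v,u]) for v,u in np.argwhere(m)]); P=P[P[:,2]>.042]; print(cv2.minAreaRect(P[:,:2].astype(np.float32)),P.mean(0),len(P))
E
```

```text
go [0.428 0.086 0.003] -0.0004 rows 2.0 1.0
[ 0.46521802 -0.18652225  0.14059499] [-3.14134070e+00  2.27680230e-04  1.07435723e+00] 0.04197098084205234
[0.521, -0.1195, 0.048] [344. 127.]
[0.535, -0.009, 0.046] [294. -11.]
[0.549, 0.066, 0.085] [ 249. -172.]
[0.518, -0.319, 0.035] [432. 309.]
offcut 0.56 [338. 127.] [ 0.5164 -0.1166  0.0489]
dish 0.88 [421. 294.] [ 0.516  -0.315   0.0061]
((0.5205898284912109, -0.11778108775615692), (0.033778414130210876, 0.017953358590602875), 60.408023834228516) [ 0.52051577 -0.11760171  0.04899146] 869
```

View pics/w1.png

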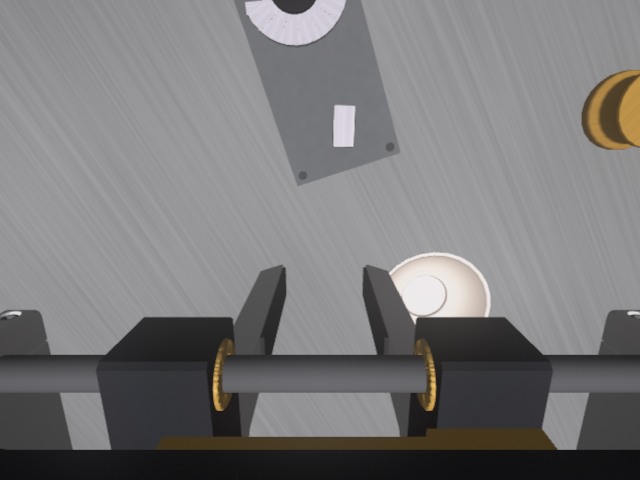

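The wrist view shows the offcut at (344,126), where my estimate projects it, and the dish at (437,294). I'll grasp the offcut now.

Emit:
carry_out([
  [[0.43,0.082,0],0],
  [[0.43,0.082,0],0],
  [[0.43,0.082,0.2],0],
  [[0.43,0.082,0.4],0],
  [[0.43,0.082,0.48],0],
  [[0.43,0.082,0.53],0],
  [[0.43,0.082,0.53],0],
  [[0.43,0.082,0.53],0],
])

```text
time_s: 3.65
ee_pos: [0.521, -0.1193, 0.0358]
eef_rot: [3.14, -0.0, 1.072]
force: [-0.1, -0.1, 0.6]
grip_width: 0.0423
grip_force: 0.0
```

Emit:
carry_out([
  [[0,0,0],0],
  [[0,0,0],0],
  [[0,0,0],0],
  [[0,0,0],0],
  [[0,0,0],0],
  [[0,0,-0.1],0],
  [[0,0,-0.4],0],
  [[0,0,-0.4],0],
  [[0,0,-0.4],0],
], hand=1, force=20)

```text
time_s: 4.55
ee_pos: [0.5215, -0.1192, 0.1165]
eef_rot: [3.138, -0.001, 1.073]
force: [-0.5, -0.4, -0.6]
grip_width: 0.0006
grip_force: 0.0
```

```bash
python3 - <<'E'
from h import *
o=ctrl.get_obs();print(o['ee_pos'],o['eef_rot'],o['grip_width'],o['grip_force'])
go(.518,-.319,o['ee_pos'][2],61.5);go(.518,-.319,.026,61.5)
E
```

```text
[ 0.52145262 -0.11919897  0.11651168] [ 3.13801620e+00 -7.76424768e-04  1.07265055e+00] 0.000615793593548996 0.0
go [-0.886  0.462  0.001] -0.0001 rows 4.0 1.0
go [-0.886  0.461  0.454] -0.0001 rows 5.0 1.0
```

```bash
python3 - <<'E'
from h import *
t,dt=camera("top"); ci=camera_info("wrist"); im,d=camera("wrist")
cv2.imwrite("pics/m1.png",np.hstack([cv2.resize(t[220:330,300:410],(480,480)),im[:,160:480]]))
for n,c,dd in (("wrist",ci,d),("top",camera_info("top"),dt)):
  for r in finder.cut_out(n,"offcut")[:2]:
    m=r["mask"]&(dd>0); P=np.array([at_depth(c,(u,v),dd[v,u]) for v,u in np.argwhere(m)]); print(n,r["conf"],r["location"],cv2.minAreaRect(P[:,:2].astype(np.float32)),np.median(P,0),len(P))
E
```

```text
wrist 0.72 [320.2, 227.9] ((0.5205484628677368, -0.11776380240917206), (0.03417152911424637, 0.01786465011537075), 61.11809158325195) [ 0.52146749 -0.11627253  0.04899021] 912
top 0.68 [303.6, 271.4] ((0.5469951033592224, 0.06174840033054352), (0.05539533123373985, 0.009762024506926537), 80.15460968017578) [0.54692442 0.06246934 0.08014282] 90
```

View pics/m1.png

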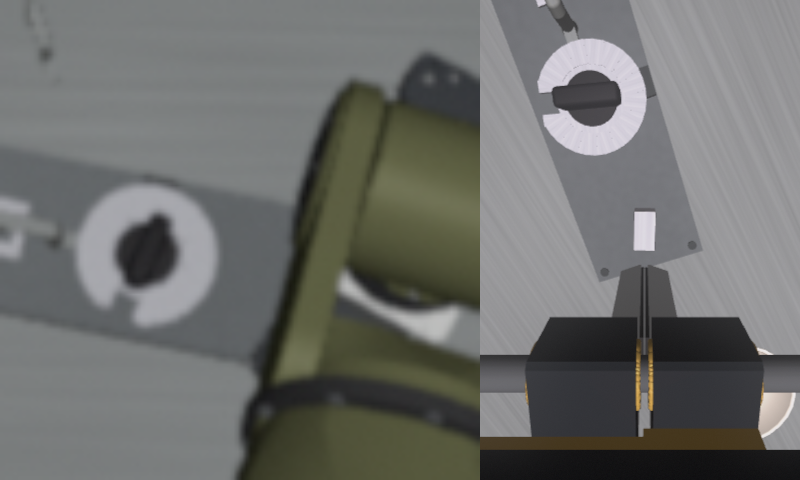

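The offcut hasn't moved and the fingers closed on nothing, so the grip slipped off the top. I'll go lower and check the grip before lifting.

Emit:
carry_out([
  [[0.003,0,0],0],
  [[0.003,0,0],0],
  [[0.003,0,0],0],
  [[0.003,0,0],0],
  [[0.003,0,0.2],0],
  [[0.003,0,0.35],0],
  [[0.003,0,0.41],0],
  [[0.003,0,0.41],0],
  [[0.003,0,0.41],0],
  [[0.003,0,0.41],0],
], hand=0.1)

```text
time_s: 5.75
ee_pos: [0.5217, -0.1187, 0.0343]
eef_rot: [3.139, -0.001, 1.073]
force: [-0.8, 1.2, -0.1]
grip_width: 0.0424
grip_force: 0.0
```

Emit:
carry_out([
  [[0,0,0],0],
  [[0,0,0],0],
  [[0,0,0],0],
  [[0,0,0],0],
  [[0,0,0],0],
  [[0,0,0],0],
], hand=1, force=35)

```text
time_s: 6.35
ee_pos: [0.5208, -0.1184, 0.0327]
eef_rot: [-3.142, 0.0, 1.073]
force: [0.1, 0.2, 0.2]
grip_width: 0.0007
grip_force: 0.0
```

```bash
python3 - <<'E'
from h import *
o=ctrl.get_obs(); ci=camera_info("wrist"); im,d=camera("wrist")
p=np.array(o['ee_pos']); print(p,proj(ci,p),proj(ci,p-[0,0,-.019]),[proj(ci,[.5205,-.1178,z]).round() for z in (.03,.048)])
print(ci, o['eef_rot'])
cv2.imwrite("pics/w2.png",im)
for r in finder.cut_out("wrist","offcut")[:2]:
    m=r["mask"]&(d>0); P=np.array([at_depth(ci,(u,v),d[v,u]) for v,u in np.argwhere(m)]); print(r["conf"],r["location"],cv2.minAreaRect(P[:,:2].astype(np.float32)),np.median(P,0),len(P))
E
```

```text
[ 0.52080955 -0.11839314  0.0327168 ] [324.35139113 257.77366771] [324.37626654 267.97813538] [array([324., 256.]), array([323., 265.])]
{'camera_matrix': array([[349.57987834,   0.        , 323.98314303],
       [  0.        , 349.57987834, 233.2244488 ],
       [  0.        ,   0.        ,   1.        ]]), 'origin': array([ 0.55678949, -0.05199497,  0.25170547]), 'attitude': array([ 2.87961671e+00,  2.20775201e-04, -4.99171858e-01])} [-3.14153982e+00  3.03212651e-05  1.07268528e+00]
0.92 [324.1, 249.3] ((0.5211946964263916, -0.11715982109308243), (0.03292819857597351, 0.01795627921819687), 60.447486877441406) [ 0.52547835 -0.10897757  0.04891927] 1025
```

View pics/w2.png

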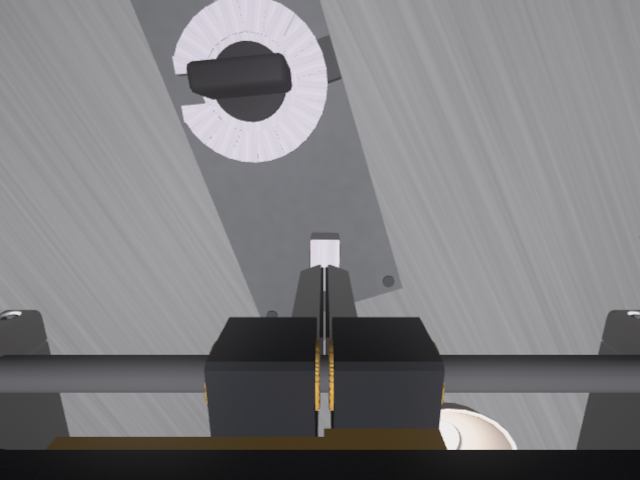

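```bash
python3 - <<'E'
from h import *
ci=camera_info("wrist"); im,d=camera("wrist")
o=ctrl.get_obs(); M=R.from_euler('xyz',o['eef_rot']).as_matrix(); p=np.array(o['ee_pos'])
for c in (306,312,320,330,336):
    for v in (245,255,260,264,267,270,280,300): print(c,v,d[v,c].round(4),(M.T@(at_depth(ci,(c,v),d[v,c])-p)*1e3).round(1))
E
```

```text
306 245 0.2295 [  8.6 -12.    0.7]
306 255 0.2315 [  1.7 -12.2   0.9]
306 260 0.2347 [ -2.6 -12.3   3.1]
306 264 0.2334 [ -4.8 -12.3   1.2]
306 267 0.2348 [ -7.2 -12.3   1.9]
306 270 0.1827 [  9.7  -9.6 -47.5]
306 280 0.1696 [  9.7  -9.  -61. ]
306 300 0.1479 [ 10.   -7.8 -83.5]
312 245 0.2105 [ 14.2  -7.4 -17.5]
312 255 0.2131 [  7.5  -7.5 -16.6]
312 260 0.2139 [  4.3  -7.6 -16.6]
312 264 0.2147 [  1.7  -7.6 -16.5]
312 267 0.187 [  9.7  -6.6 -43. ]
312 270 0.1826 [  9.7  -6.5 -47.6]
312 280 0.1693 [  9.8  -6.  -61.3]
312 300 0.1484 [  9.7  -5.3 -83. ]
320 245 0.2115 [ 13.9  -2.6 -16.5]
320 255 0.2135 [  7.4  -2.7 -16.2]
320 260 0.214 [  4.3  -2.7 -16.5]
320 264 0.2145 [  1.7  -2.7 -16.7]
320 267 0.1873 [  9.5  -2.4 -42.7]
320 270 0.1816 [ 10.   -2.3 -48.5]
320 280 0.1727 [  8.5  -2.2 -58.1]
320 300 0.1514 [  8.4  -2.  -80.2]
330 245 0.2119 [ 13.8   3.4 -16.1]
330 255 0.2141 [  7.2   3.4 -15.7]
330 260 0.2128 [  4.7   3.4 -17.7]
330 264 0.2145 [  1.8   3.4 -16.7]
330 267 0.1868 [  9.7   3.  -43.2]
330 270 0.1823 [  9.8   2.9 -47.9]
330 280 0.17 [  9.5   2.7 -60.7]
330 300 0.1478 [ 10.    2.3 -83.5]
336 245 0.2119 [ 13.8   7.1 -16.2]
336 255 0.2133 [  7.5   7.1 -16.4]
336 260 0.213 [  4.6   7.1 -17.5]
336 264 0.2154 [  1.4   7.2 -15.8]
336 267 0.2158 [ -0.5   7.2 -15.9]
336 270 0.1822 [  9.8   6.  -47.9]
336 280 0.1702 [  9.4   5.6 -60.4]
336 300 0.1479 [  9.9   4.9 -83.4]
```

Depth in the wrist view puts the visible fingertips about 43 mm above the stated TCP. They show at row 266, with the offcut in front of and below them. So the fingers closed above the offcut, not around it. I'll open and go down in small steps while watching the force.

Emit:
carry_out([
  [[0,0,0],0],
  [[0,0,0],0],
  [[0,0,0],0],
  [[0,0,0],0],
  [[0,0,0],0],
  [[0,0,0],0],
  [[0,0,0.05],0],
  [[0,0,0.1],0],
  [[0,0,0.13],0],
  [[0,0,0.13],0],
  [[0,0,0.13],0],
], hand=0.1)

```text
time_s: 7.6
ee_pos: [0.5208, -0.1184, 0.0066]
eef_rot: [-3.141, 0.0, 1.073]
force: [0.4, -0.7, -0.3]
grip_width: 0.0421
grip_force: 0.0
```

```bash
cat > tip.py <<'E'
from h import *
ci=camera_info("wrist"); im,d=camera("wrist")
o=ctrl.get_obs(); M=R.from_euler('xyz',o['eef_rot']).as_matrix(); p=np.array(o['ee_pos']); print(p,o['force'],o['grip_width'])
v,u=np.mgrid[200:420,100:540]; K=ci["camera_matrix"]; dd=d[200:420,100:540]
P=np.stack([(u-K[0,2])/K[0,0]*dd,(v-K[1,2])/K[1,1]*dd,dd],-1)@att(ci).T+ci["origin"]; T=(P-p)@M*1e3
m=(dd>0)&(abs(T[...,1])<60)&(T[...,2]<-25)&(T[...,0]<30)
for a,b in ((-60,-12),(12,60)):
    s=m&(T[...,1]>a)&(T[...,1]<b); Q=T[s]; print("fingers z max",np.percentile(Q[:,2],[99,99.8,100]).round(1),Q[np.argsort(-Q[:,2])[:6]].round(1).tolist())
for px in ((260,330),(260,360),(320,440),(320,460)): print(px,(M.T@(at_depth(ci,px,d[px[1],px[0]])-p)*1e3).round(1))
E
python3 tip.py
```

```text
[ 0.52093931 -0.11844301  0.0068638 ] [-0.06964628 -0.03889482  0.63979144] 0.04261842593318083
fingers z max [-25.1 -25.  -25. ] [[-31.6, -12.7, -25.0], [11.1, -44.7, -25.0], [15.3, -31.7, -25.0], [-38.5, -19.6, -25.0], [-9.1, -44.6, -25.0], [6.8, -54.3, -25.0]]
fingers z max [-25.1 -25.  -25. ] [[3.0, 13.2, -25.0], [14.7, 37.9, -25.0], [-3.3, 18.6, -25.0], [18.3, 27.9, -25.0], [-18.2, 22.6, -25.0], [26.6, 24.8, -25.0]]
(260, 330) [  10.5  -22.9 -108.2]
(260, 360) [  28.8  -14.3 -151.8]
(320, 440) [  19.5   -1.  -163.9]
(320, 460) [  22.9   -0.9 -171.3]
```

Emit:
carry_out([
  [[0,0,0.02],0],
  [[0,0,0.04],0],
  [[0,0,0.05],0],
  [[0,0,0.05],0],
])

```text
time_s: 8.05
ee_pos: [0.5206, -0.1184, -0.0036]
eef_rot: [-3.141, 0.0, 1.073]
force: [-0.7, -0.8, -0.4]
grip_width: 0.0424
grip_force: 0.0
```

Emit:
carry_out([
  [[0,0,0],0],
  [[0,0,0],0],
  [[0,0,0],0],
  [[0,0,0],0],
  [[0,0,0],0],
], hand=1, force=20)

```text
time_s: 8.55
ee_pos: [0.5209, -0.1184, -0.0031]
eef_rot: [3.141, -0.0, 1.073]
force: [-0.4, 0.3, 1.6]
grip_width: 0.0175
grip_force: 20.0
```

Gripped at 17.5 mm. I'll lift.

Emit:
carry_out([
  [[0,0,-0.03],0],
  [[0,0,-0.1],0],
  [[0,0,-0.25],0],
  [[0,0,-0.3],0],
  [[0,0,-0.3],0],
])

```text
time_s: 9.05
ee_pos: [0.5218, -0.1187, 0.0586]
eef_rot: [3.138, -0.001, 1.073]
force: [0.4, -0.3, -0.6]
grip_width: 0.0176
grip_force: 20.0
```

```bash
python3 - <<'E'
from h import *
o=ctrl.get_obs();print(o['ee_pos'],o['grip_width'],o['grip_force'])
ci=camera_info("wrist"); im,d=camera("wrist"); M=R.from_euler('xyz',o['eef_rot']).as_matrix(); p=np.array(o['ee_pos'])
for r in finder.cut_out("wrist","offcut")[:2]:
    m=r["mask"]&(d>0); P=np.array([at_depth(ci,(u,v),d[v,u]) for v,u in np.argwhere(m)]); print(r["conf"],r["location"],np.median((P-p)@M,0),np.percentile((P-p)@M,[3,97],axis=0),len(P))
cv2.imwrite("pics/w3.png",im)
go(.518,-.319,p[2],61.5);go(.518,-.319,-.015,61.5)
E
```

```text
[ 0.52178928 -0.11868667  0.05859611] 0.0175618183626368 19.963612854480743
0.6 [323.0, 283.3] [ 0.00373534 -0.0007257  -0.05208206] [[-0.01516115 -0.00897759 -0.05328785]
 [ 0.01745415  0.00790304 -0.03847166]] 2431
go [-0.887  0.468 -0.012] -0.0001 rows 5.0 1.0
go [-0.887  0.468  0.356] -0.0001 rows 5.0 1.0
```

Emit:
carry_out([
  [[-0.22,0.12,0],0],
  [[-0.44,0.23,0],0],
  [[-0.66,0.35,0],0],
  [[-0.84,0.45,0],0],
  [[-0.887,0.468,0],0],
  [[-0.887,0.468,0.1],0],
  [[-0.887,0.468,0.22],0],
  [[-0.887,0.468,0.32],0],
  [[-0.887,0.468,0.37],0],
  [[-0.887,0.468,0.37],0],
  [[-0.887,0.468,0.37],0],
])

```text
time_s: 10.25
ee_pos: [0.5185, -0.3189, -0.0168]
eef_rot: [3.141, -0.0, 1.073]
force: [-0.4, -0.1, 0.5]
grip_width: 0.0175
grip_force: 20.0
```

Emit:
carry_out([
  [[0,0,0],0],
  [[0,0,0],0],
  [[0,0,0],0],
  [[0,0,0],0],
  [[0,0,-0.15],0],
  [[0,0,-0.4],0],
  [[0,0,-0.65],0],
  [[0,0,-0.65],0],
  [[0,0,-0.65],0],
], hand=0.3)

```text
time_s: 11.15
ee_pos: [0.5186, -0.3192, 0.1137]
eef_rot: [3.139, 0.0, 1.073]
force: [0.2, 0.1, -0.8]
grip_width: 0.0332
grip_force: 0.0
```

```bash
python3 - <<'E'
from h import *
o=ctrl.get_obs();print(o['ee_pos'],o['grip_width'])
ci=camera_info("wrist"); im,d=camera("wrist"); cv2.imwrite("pics/w4.png",im)
for q in ("offcut","dish"):
  for r in finder.cut_out("wrist",q)[:1]:
    m=r["mask"]&(d>0); P=np.array([at_depth(ci,(u,v),d[v,u]) for v,u in np.argwhere(m)]); print(q,r["conf"],r["location"],np.median(P,0),P.max(0),P.min(0))
s=(*o['ee_pos'],np.degrees(o['eef_rot'][2]))
go(.50,-.16,.13,100); go(.535,-.009,.13,156.7,(.50,-.16,.13,100))
E
```

```text
[ 0.51860898 -0.31919597  0.11369474] 0.033166011907336125
offcut 0.68 [323.4, 221.0] [ 0.5193961  -0.31698419  0.02405202] [ 0.53413166 -0.30009761  0.02675711] [ 0.50333817 -0.33623494  0.00558455]
dish 0.58 [314.8, 224.0] [ 0.51704721 -0.31633999  0.01965707] [ 0.58049534 -0.25764404  0.15611065] [ 0.44846344 -0.38438689 -0.00114278]
go [ 0.654 -0.457 -0.093] -0.1071 rows 4.0 5.0
go [0.713 0.303 0.   ] -0.1575 rows 4.0 7.0
```

The offcut lies in the dish, with its top at 24 mm. Next is the dial.

Emit:
carry_out([
  [[0.654,-0.457,0],-0.107],
  [[0.654,-0.457,0],-0.107],
  [[0.654,-0.457,0],-0.107],
  [[0.654,-0.457,0],-0.107],
  [[0.654,-0.457,0],-0.107],
  [[0.654,-0.457,0],-0.107],
])

```text
time_s: 11.9
ee_pos: [0.5001, -0.1598, 0.1118]
eef_rot: [-3.14, -0.001, 1.747]
force: [0.2, 0.1, 0.1]
grip_width: 0.0327
grip_force: 0.0
```

Emit:
carry_out([
  [[0.713,0.303,0],-0.157],
  [[0.713,0.303,0],-0.157],
  [[0.713,0.303,0],-0.157],
  [[0.713,0.303,0],-0.157],
  [[0.713,0.303,0],-0.157],
  [[0.713,0.303,0],-0.157],
  [[0.713,0.303,0],-0.157],
  [[0.713,0.303,0],-0.157],
  [[0.713,0.303,0],-0.157],
])

```text
time_s: 12.8
ee_pos: [0.5353, -0.0097, 0.1122]
eef_rot: [-3.141, -0.001, 2.727]
force: [-0.1, 0.2, -0.2]
grip_width: 0.0325
grip_force: 0.0
```

```bash
cat > dial.py <<'E'
from h import *
import sys
o=ctrl.get_obs();print(o['ee_pos'],np.degrees(o['eef_rot'][2]),o['grip_width'])
ci=camera_info("wrist"); im,d=camera("wrist"); cv2.imwrite(sys.argv[1],im)
v,u=np.mgrid[:480,:640]; K=ci["camera_matrix"]
P=np.stack([(u-K[0,2])/K[0,0]*d,(v-K[1,2])/K[1,1]*d,d],-1)@att(ci).T+ci["origin"]; P[d==0]=9
near=np.hypot(P[...,0]-.535,P[...,1]+.009)<.055
disc=near&(abs(P[...,2]-.047)<.004); q=P[disc][:,:2].astype(np.float32)
print("disc",len(q),cv2.minEnclosingCircle(q) if len(q) else 0, P[disc].mean(0))
kn=near&(P[...,2]>.070)&(P[...,2]<.084); k=P[kn][:,:2].astype(np.float32); print("knob",len(k),cv2.minAreaRect(k) if len(k)>5 else 0)
sh=(np.hypot(P[...,0]-.549,P[...,1]-.066)<.045)&(P[...,2]>.076)&(P[...,2]<.092); k=P[sh][:,:2].astype(np.float32); print("crown",len(k),cv2.minAreaRect(k) if len(k)>5 else 0, P[sh].max(0) if len(k) else 0)
for qn in ("slot","knob_grip","crown","lug"):
    for r in finder.pinpoint("wrist",qn)[:2]:
        zz={"slot":.046,"knob_grip":.064,"crown":.080,"lug":.036}[qn]; print(qn,round(r["conf"],2),np.round(r["location"]),at_z(ci,r["location"],zz).round(4))
E
python3 dial.py pics/w5.png
```

```text
[ 0.53530372 -0.00974208  0.11219839] 156.2244369344466 0.03246125523546169
disc 5619 ((0.5359688401222229, -0.0017743011703714728), 0.047742728143930435) [ 0.53461453 -0.00669646  0.04750641]
knob 1121 ((0.5442870855331421, 0.013837069272994995), (0.058926764875650406, 0.04568455368280411), 65.95630645751953)
crown 797 ((0.549072802066803, 0.06716255098581314), (0.044693365693092346, 0.010149095207452774), 78.77041625976562) [0.55695794 0.08938643 0.08750112]
slot 0.72 [329. 190.] [0.5043 0.009  0.046 ]
slot 0.21 [ 41. 325.] [ 0.5118 -0.2798  0.046 ]
knob_grip 0.58 [326. 234.] [ 0.5331 -0.0063  0.064 ]
crown 0.88 [428. 218.] [0.5487 0.0686 0.08  ]
lug 0.65 [363. 219.] [0.5404 0.0248 0.036 ]
lug 0.57 [428. 303.] [0.6383 0.0503 0.036 ]
```

View pics/w5.png

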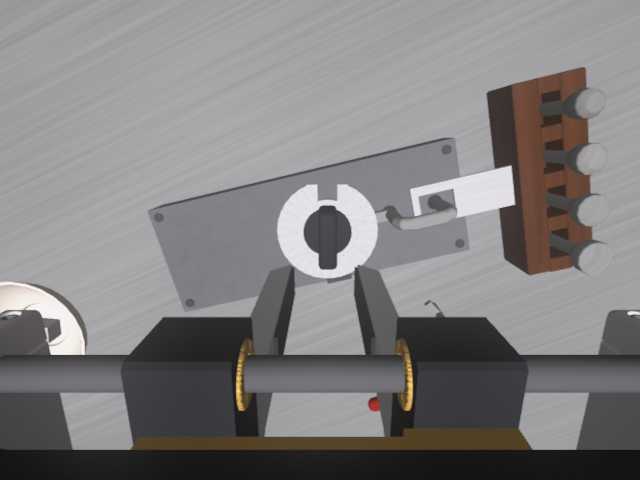

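The bar stands vertical at column 327 and the slot is at (328,191), so the gripper is aligned with the bar. The shackle's crown is at (428,218). Descending on the knob.

Emit:
carry_out([
  [[0.006,0.009,0.1],0],
  [[0.006,0.009,0.25],0],
  [[0.006,0.009,0.37],0],
  [[0.006,0.009,0.45],0],
  [[0.006,0.009,0.5],0],
  [[0.006,0.009,0.5],0],
  [[0.006,0.009,0.5],0],
])

```text
time_s: 13.75
ee_pos: [0.5354, -0.0073, 0.013]
eef_rot: [3.141, 0.0, 2.731]
force: [-0.5, -0.2, -0.1]
grip_width: 0.0329
grip_force: 0.0
```

Emit:
carry_out([
  [[0,0,0],0],
  [[0,0,0],0],
  [[0,0,0],0],
  [[0,0,0],0],
  [[0,0,0],0],
], hand=1, force=40)

```text
time_s: 14.25
ee_pos: [0.5353, -0.007, 0.013]
eef_rot: [3.141, 0.0, 2.731]
force: [2.0, 4.6, 0.6]
grip_width: 0.0139
grip_force: 40.0
```

```bash
python3 -c "
from h import *
o=ctrl.get_obs();print(o)"
```

```text
{'time_s': 14.25, 'qpos': array([-8.17430454e-02,  4.47446999e-01,  1.70874516e+00,  5.56428326e-04,
        9.84753660e-01, -1.24269955e+00]), 'joint_vel': array([-0.00079089,  0.00031459, -0.00082863, -0.00100639, -0.00141047,
       -0.00044876]), 'tau': array([-2.45816410e+00, -5.44807470e+01, -2.80318701e+01, -9.45049413e-01,
        3.79812587e-01,  4.83095617e-03]), 'ee_pos': array([ 0.53534326, -0.00699182,  0.01295781]), 'eef_rot': array([3.14094520e+00, 4.62815703e-04, 2.73144509e+00]), 'force': array([1.95419304, 4.57771075, 0.60867433]), 'moment': array([ 0.83009135, -0.38663389, -0.02625877]), 'grip_force': 40.00005483627319, 'grip_width': 0.01386844542440165}
```

Emit:
carry_out([
  [[0,0,0],0.012],
  [[0,0,0],0.024],
  [[0,0,0],0.036],
  [[0,0,0],0.048],
  [[0,0,0],0.06],
  [[0,0,0],0.0714],
  [[0,0,0],0.0714],
  [[0,0,0],0.0714],
])

```text
time_s: 15.05
ee_pos: [0.5354, -0.007, 0.013]
eef_rot: [3.141, 0.0, 2.284]
force: [1.9, 4.9, 1.0]
grip_width: 0.0137
grip_force: 40.0
```

```bash
python3 -c "
from h import *
o=ctrl.get_obs();print(np.degrees(o['eef_rot']),o['ee_pos'],o['force'],o['moment'],o['grip_width'])"
```

```text
[1.79956407e+02 8.89476244e-03 1.30842578e+02] [ 0.53535248 -0.00702512  0.01295529] [1.93650346 4.86168605 0.98455671] [ 0.91530066 -0.42910492 -0.00264656] 0.013686412594370706
```

One click is done and the moment about z is about 0 in the notch. Two more to go.

Emit:
carry_out([
  [[0,0,0],0.012],
  [[0,0,0],0.024],
  [[0,0,0],0.036],
  [[0,0,0],0.048],
  [[0,0,0],0.06],
  [[0,0,0],0.0714],
  [[0,0,0],0.0714],
  [[0,0,0],0.0714],
])

```text
time_s: 15.85
ee_pos: [0.5354, -0.007, 0.013]
eef_rot: [3.141, -0.0, 1.835]
force: [1.9, 4.6, 2.0]
grip_width: 0.0139
grip_force: 40.0
```

Emit:
carry_out([
  [[0,0,0],0.012],
  [[0,0,0],0.024],
  [[0,0,0],0.036],
  [[0,0,0],0.048],
  [[0,0,0],0.06],
  [[0,0,0],0.0714],
  [[0,0,0],0.0714],
  [[0,0,0],0.0714],
])

```text
time_s: 16.65
ee_pos: [0.5354, -0.0071, 0.013]
eef_rot: [3.141, -0.0, 1.386]
force: [1.9, 4.6, 1.9]
grip_width: 0.0138
grip_force: 40.0
```

```bash
python3 -c "
from h import *
o=ctrl.get_obs();print(np.degrees(o['eef_rot']),o['ee_pos'],o['force'],o['moment'],o['grip_width'])"
```

```text
[ 1.79960915e+02 -2.75267628e-02  7.94355313e+01] [ 0.53538202 -0.0070572   0.01297809] [1.94049799 4.59555186 1.9490385 ] [ 0.83908783 -0.38500147 -0.02601645] 0.013760728356960088
```

Emit:
carry_out([
  [[0,0,0],0],
  [[0,0,0],0],
  [[0,0,0],0],
  [[0,0,0],0],
  [[0,0,-0.15],0],
  [[0,0,-0.35],0],
  [[0,0,-0.5],0],
  [[0,0,-0.5],0],
  [[0,0,-0.5],0],
], hand=0.3, force=30)

```text
time_s: 17.55
ee_pos: [0.535, -0.0074, 0.1127]
eef_rot: [3.141, 0.0, 1.386]
force: [-0.2, 0.4, -1.5]
grip_width: 0.0327
grip_force: 0.0
```

```bash
python3 dial.py pics/w6.png
```

```text
[ 0.53503307 -0.00738778  0.11271357] 79.3855037155815 0.03267772039479327
disc 5565 ((0.5346565246582031, -0.006368746515363455), 0.04285202920436859) [ 0.53490402 -0.00601731  0.04753324]
knob 1082 ((0.5379274487495422, 0.008380360901355743), (0.07469569146633148, 0.013697251677513123), 79.12818908691406)
crown 885 ((0.5487399697303772, 0.06813150644302368), (0.04486285150051117, 0.00932350941002369), 79.61127471923828) [0.55676374 0.09025866 0.08807464]
slot 0.68 [327. 191.] [0.544  0.0262 0.046 ]
knob_grip 0.61 [567. 381.] [ 0.7237 -0.1787  0.064 ]
knob_grip 0.56 [321. 237.] [ 0.5327 -0.006   0.064 ]
crown 0.8 [491. 113.] [0.6641 0.0629 0.08  ]
crown 0.56 [326. 137.] [0.5505 0.0686 0.08  ]
lug 0.85 [324. 188.] [0.5413 0.0278 0.036 ]
lug 0.61 [439. 142.] [0.6408 0.0478 0.036 ]
```

View pics/w6.png

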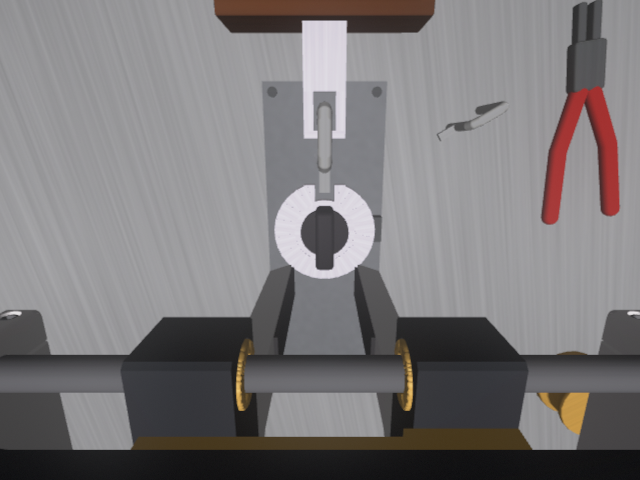

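The slot at (325,191) now stands over the lug and in line with the shackle at (325,135). Grasping the crown.

Emit:
carry_out([
  [[0.19,0,0],0],
  [[0.382,0,0],0],
  [[0.382,0,0],0],
  [[0.382,0,0.15],0],
  [[0.382,0,0.3],0],
  [[0.382,0,0.42],0],
  [[0.382,0,0.475],0],
  [[0.382,0,0.475],0],
  [[0.382,0,0.475],0],
])

```text
time_s: 18.7
ee_pos: [0.5497, 0.0676, 0.0186]
eef_rot: [3.141, -0.0, 1.385]
force: [-0.3, -0.3, -0.9]
grip_width: 0.0332
grip_force: 0.0
```

Emit:
carry_out([
  [[0,0,0],0],
  [[0,0,0],0],
  [[0,0,0],0],
  [[0,0,0],0],
  [[0,0,0],0],
  [[0,0,0],0],
], hand=1, force=50)

```text
time_s: 19.3
ee_pos: [0.5494, 0.0678, 0.0181]
eef_rot: [3.141, -0.0, 1.386]
force: [1.1, -0.4, 4.1]
grip_width: 0.0084
grip_force: 50.0
```

Emit:
carry_out([
  [[0,0,-0.01],0],
  [[0,0,-0.025],0],
  [[0,0,-0.04],0],
  [[0,0,-0.05],0],
  [[0,0,-0.05],0],
])

```text
time_s: 19.8
ee_pos: [0.5493, 0.0678, 0.0281]
eef_rot: [3.141, -0.0, 1.386]
force: [-0.3, 0.6, -2.3]
grip_width: 0.0088
grip_force: 50.0
```

```bash
python3 dial.py pics/w7.png; python3 -c "
from h import *
o=ctrl.get_obs();print(o['force'],o['moment'],o['grip_width'])"
```

```text
[0.54928315 0.06777319 0.02806123] 79.384866690759 0.008815372330596843
disc 600 ((0.5342836976051331, -0.012219137512147427), 0.03727751597762108) [ 0.53347057 -0.01271529  0.04732533]
knob 1051 ((0.5343233942985535, -0.0095811877399683), (0.033554837107658386, 0.013747911900281906), 79.16344451904297)
crown 1123 ((0.5490822196006775, 0.07014309614896774), (0.0345178097486496, 0.0364496111869812), 31.817007064819336) [0.56671133 0.09287569 0.09199884]
knob_grip 0.8 [323. 391.] [ 0.5351 -0.0049  0.064 ]
crown 0.96 [543. 242.] [0.6614 0.0735 0.08  ]
crown 0.88 [323. 299.] [0.5479 0.0633 0.08  ]
lug 0.79 [320. 329.] [0.5378 0.0211 0.036 ]
lug 0.69 [469. 254.] [0.6408 0.0557 0.036 ]
[-0.22439834 -0.13466822 -1.36197821] [-0.03628425 -0.09377268  0.02309189] 0.008594499428046177
```

View pics/w7.png

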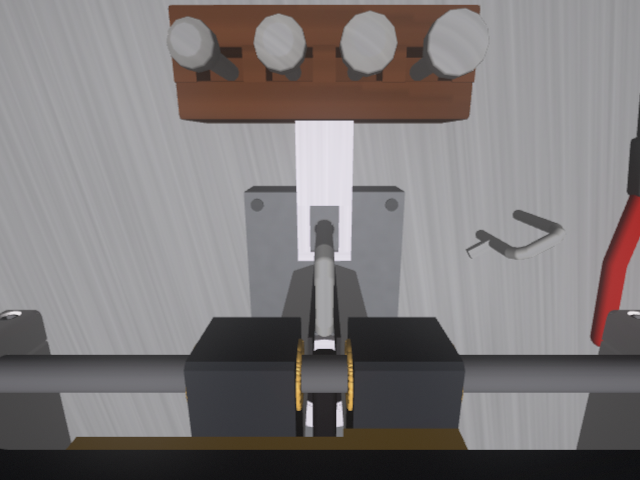

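The shackle at (323,285) has risen with the gripper, and the pull of about 1.4 N matches its weight. I'll keep going straight up.

Emit:
carry_out([
  [[0,0,-0.03],0],
  [[0,0,-0.07],0],
  [[0,0,-0.12],0],
  [[0,0,-0.18],0],
  [[0,0,-0.26],0],
  [[0,0,-0.36],0],
  [[0,0,-0.46],0],
  [[0,0,-0.55],0],
  [[0,0,-0.6],0],
  [[0,0,-0.6],0],
  [[0,0,-0.6],0],
  [[0,0,-0.6],0],
])

```text
time_s: 21.25
ee_pos: [0.5487, 0.0677, 0.1468]
eef_rot: [-3.14, 0.0, 1.386]
force: [-0.7, -0.0, -0.6]
grip_width: 0.0084
grip_force: 50.0
```

```bash
python3 - <<'E'
from h import *
o=ctrl.get_obs();print(o['ee_pos'],o['eef_rot'],o['force'],o['moment'],o['grip_width'],o['grip_force'],o['joint_vel'].round(3))
s,ds=camera("scene"); ci=camera_info("scene"); t,dt=camera("top")
a=proj(ci,[.549,.068,.13]).astype(int); print(a)
cv2.imwrite("pics/f.png",np.hstack([cv2.resize(s[a[1]-60:a[1]+90,a[0]-75:a[0]+75],(420,420)),cv2.resize(t[180:330,270:400],(364,420))]))
v,u=np.mgrid[:480,:640]; K=ci["camera_matrix"]
P=np.stack([(u-K[0,2])/K[0,0]*ds,(v-K[1,2])/K[1,1]*ds,ds],-1)@att(ci).T+ci["origin"]; P[ds==0]=9
m=(np.hypot(P[...,0]-.549,P[...,1]-.068)<.05)&(P[...,2]>.1)&(P[...,2]<.2); print(len(P[m]),np.percentile(P[m],[0.5,2,50],axis=0))
ci=camera_info("wrist"); im,d=camera("wrist"); cv2.imwrite("pics/w8.png",im)
E
```

```text
[0.54870011 0.06774225 0.14679572] [-3.14006733e+00  3.73154047e-04  1.38557507e+00] [-0.65648927 -0.01004787 -0.64736048] [-0.02224173 -0.04843598  0.09436824] 0.008392281033460187 49.99951243400574 [ 0.001  0.004 -0.003 -0.001  0.    -0.   ]
[299 199]
341 [[0.53405719 0.02236679 0.13572464]
 [0.54007709 0.02454948 0.13872578]
 [0.55102757 0.04806073 0.16727977]]
```

View pics/f.png

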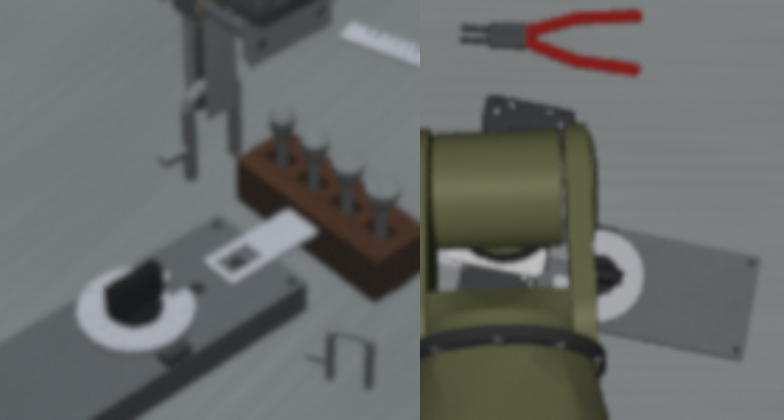

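The shackle hangs upright in the gripper with its feet about 13 cm up. It is clear of the holes and the dial is still at its notch.

```bash
python3 -c "
from station import ctrl
print(ctrl.hand_in())"
```

```text
the job is handed in; nothing more can be done
None
```

I put the offcut in the dish, turned the dial three clicks to its 0 notch, and pulled the shackle straight up. It was held upright and still, feet about 13 cm above the bench, when I handed the job in at about 21 s; the first two tries to grip the offcut closed on nothing, because the fingertips end about 43 mm above the stated TCP.

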